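Zero the sorting gauge and present a steel bar to it without contact

ROBOT

A 6-joint arm with a two-finger parallel gripper is mounted at the origin on a cart in front of the work surface, level with it; the furniture and walls round the work are solid. World frame = base frame: x ahead of the robot, y to its left, z up, the work surface at z = 0. Lengths are in m, angles in rad, forces in N, time in s.
With the tool pointing down it reaches from about 0.325 to 1 m from the base axis. Payload 5.1 kg.
Tool frame: the origin (TCP) lies at the very end of the fingers, on their centre line; the grasp point (between the pads) lies 19 mm behind it; z points along the fingers, y is the line along which they close (so a half turn about z gives the same grasp; the last joint's range is limited). The gripper opens to 85 mm and grips with 20 to 120 N. Pads are 22 mm wide; open, the fingers measure 114 mm over their backs; the gripper's body (76 mm by 85 mm) begins 54 mm behind the grasp point. The pads swing forward as they close: fully open they stand 13 mm farther back than shut.
Start: joints at [1.249, 0.124, 1.65, -0, 1.367, -0.083], TCP at [0.154, 0.632, 0.231] pointing down, gripper open.
Joint ranges: [-2.61, 2.61], [-1.02, 2.33], [0.03, 2.71], [-1.35, 4.49], [0.32, 2.68], [-2.91, 2.91]. Speed limits (rad/s): [2.57, 2.57, 3.14, 3.14, 3.14, 3.14].

INTERFACE

Orientations are given as a unit quaternion [w, x, y, z].
In Python, from rig import env, imaging, close_job gives the robot as it stands. The module is installed in compiled form; this text tells all that it offers.
- The arm moves only by the tool step_arm, never from a script. Its argument "moves" is a list of rows, each an object of numbers: "jaw": the opening, from -1 (shut) to 1 (fully open); "dx", "dy", "dz": the shift along the tool's x, y, z scaled (see below); "twist": the turn about the tool's z scaled (see below). In form: [{"jaw": .., "dx": .., "dy": .., "dz": .., "twist": ..}, ...]. A call has exactly 10 rows; each row shifts and turns the commanded pose from where the row before left it, along the tool's axes as they then stand; what a row does not reach is not made up. The controller multiplies each number of a shift by 200 mm and each number of a turn by 360 degrees. A row lasts 1/10 s, in which the tool goes at most 50 mm and 8.59 degrees, less where a joint would pass 70% of its speed; a pose out of reach is approached as far as the arm can. A call with a number of a shift or a turn outside -1 to 1 is refused whole. A call with a gripper value outside its range is refused whole. The fingers move at their own pace and stop on an object; the grip force is fixed at half the most. Time passes only in rows, so rows that do not move let the fingers close, or fill a call up. It gives the time, the measured TCP pose, the force, the opening and the grip force at its end, in the units of the state.
- env.observe(): the state, without advancing time (a new reading comes with each control period).
- imaging.read_camera(name): name is "side" or "top"; returns a dict with "frame" (420x560x3 uint8, blue, green, red), "fov_y" (degrees; the focal length in pixels is half the picture's height over the tangent of half this angle, whatever the lens; pixels are square), "cx", "cy" (the principal point, pixels), "R" (3x3) and "t" (3): a world point X has camera coordinates R X + t. Camera axes: x right, y down, z forward; pixel columns grow to the right and rows downward; lengths in m; the calibration is good to about 2 mm. A picture is of the moment at which its call begins. There is no depth.
- close_job(): hands the job in; it is judged then, once.
The state is a dict: "time_s": time; "joint_pos": joint angles; "qd": joint speeds; "joint_efforts": joint torques, N m; "tcp_pos": TCP position; "ee_rot": TCP orientation; "ft_force": force on the tool from outside, world axes, zero at the start; "moment": the same for the moment, N m; "gripper_width": finger opening in m; "finger_force": force on a finger pad.
Only numpy, scipy, OpenCV 4.12 (cv2) and the standard library are available. Lean on these libraries where they do the work, as an engineer would, in place of code of your own. Each camera call takes 0.05 s, during which the arm holds its last target. There are 200 camera calls.

TASK

Zero the non-contact sorting gauge by pressing its spring plunger fully down to its stop and letting it come back up, while no test piece is near its sensing face. Then pick up the longest, narrowest of the three flat steel test pieces, carry it clear of the bottle and over the guard rail, and hold it level about 5 mm above the oblong sensing face (less than 1 cm), centred on it and with its length along the face's length, never touching the gauge with it. Finish while still holding it there, hovering and still, and leave the other test pieces and the bottle standing where they are.

Things in the scene. Friction and masses are not known exactly. Their poses are not given: they have to be found in the camera images.
- bar_long: The test piece to present: flat rectangular bright steel bar, 24 x 58 x 12 mm (x, y, z), about 0.13 kg, lying flat on the worktop (z = 0) at the left. Longest and narrowest of the three flat pieces, which lie near one another in any order. Origin: centre of its underside; y along its length, x across its 24 mm width, z up.
- bar_wide: Another flat steel piece, dark, 30 x 50 x 10 mm (x, y, z), lying beside it. Not wanted; leave it. Origin: centre of its underside.
- square_piece: Another flat steel piece, 40 x 40 x 12 mm, square. Not wanted; leave it. Origin: centre of its underside.
- squeeze_bottle: White plastic squeeze bottle with a pointed nozzle, 52 mm diameter, 156 mm tall, loose, standing between the test pieces and the gauge. Leave it standing. Origin: centre of its underside.
- gauge: The fixed sorting gauge at the right: grey housing 150 x 250 mm (x, y), top at 30 mm. Origin: centre of its underside, on the worktop; z up. The sensing face is near its +y end, the plunger near its -y end. A rectangular guard rail of 8 mm steel tube surrounds the face: centre line 66 mm from the face's centre in x and y, top 60 mm above the worktop (20 mm above the face).
- face (a point): Centre of the top of the sensing face: black oblong pad 24 x 58 mm (x, y) with the outline of the long bar, 40 mm above the worktop and level. It stands on an aluminium step 46 x 80 mm, whose top is 4 mm lower. y along its length, x across it, z up. The bar may lie either way round along it.
- plunger_top (a point): Centre of the top of the plunger's steel mushroom head, 26 mm diameter, 62 mm above the worktop when up. It moves down with the head. It lies at (0, -85 mm) in the gauge's x, y and 135 mm from the centre of the face. The fixed collar below it is 36 mm in diameter, its top 44 mm above the worktop.
- tester_front (a point): Point in the middle of the front of the big fixed hardness tester behind the bottle, 0.10 m above the worktop. Its body is 0.19 m wide (y) and 0.23 m high. Its head overhangs from 0.53 to 0.71 m above the worktop, 0.15 m wide, and comes forward to 30 mm behind this point: cross from side to side well in front of it, so that the wrist and forearm clear the head.
- plunger (a joint): Travel of the plunger in m: 0 up, 0.010 fully down at its stop. Spring return: about 2 N to start it and 8 N at the stop.

How it is judged:
On the way, in this order (a step that is already met when the one before it is completed fails the run):
1. the plunger is pressed down to its stop, with the bar away from the sensing face (value of joint plunger above 0.009 m and horizontal distance between bar_long and face above 0.1 m), for 0.1 s.
2. the plunger is let up again, with the bar still away from the face (value of joint plunger below 0.002 m and horizontal distance between bar_long and face above 0.1 m), for 0.1 s.
3. the long bar is held hovering, aligned, just above the sensing face (horizontal distance between bar_long and face below 0.007 m and z of bar_long in the frame of face between 0.0015 and 0.01 m and angle between the y axis of bar_long and the y axis of face, either way round below 0.12 rad and angle between bar_long's own z axis and vertical below 0.09 rad and contact force between bar_long and the fingers above 0.5 N and contact force between bar_long and gauge below 0.05 N), for 0.2 s.
At the end, for the whole second after the job is handed in: The fingers alone hold the long bar still and level (0.09 rad), underside 1.5 to 10 mm above the face, centre within 7 mm of its centre, length within 0.12 rad of its length, not touching the gauge; plunger up; the other pieces and the bottle within 20 mm of their places and upright (all of step 3 and linear speed of bar_long below 0.01 m/s and angular speed of bar_long below 0.1 rad/s and value of joint plunger below 0.002 m and distance of each of bar_wide, square_piece, squeeze_bottle from where it was at the start of the episode below 0.02 m and angle between each of bar_wide, square_piece, squeeze_bottle's own z axis and vertical below 0.2 rad); the arm keeps its last pose, push and grip.
It fails at once if the bar touches the gauge (contact force between bar_long and gauge above 0.5 N).
It fails at once if another test piece or the bottle is shifted by more than 20 mm or tipped (distance of any of bar_wide, square_piece, squeeze_bottle from where it was at the start of the episode above 0.02 m or angle between any of bar_wide, square_piece, squeeze_bottle's own z axis and vertical above 0.35 rad).
It also fails if it takes over 69 s, if anything falls off the work surface, if the arm or the gripper's body presses on something with over 40 N, if the wrist force passes 120 N, or if a joint passes its speed limit or range.

## Working session

There is one attempt and no reset: what is moved stays moved. The work goes in short steps, Python scripts to look and compute and a tool call to move; the robot and the scene stay as the last step left them, time stands still between calls to the robot, and variables do not carry over. Pictures are saved under pics/ and viewed, at most 10 in all, crops included, and the job is handed in when it is done.

Besides the shell and the picture viewer there is one more tool, called after "Emit:" by a JSON object that holds its "name" and its "arguments". step_arm: Moves the arm, as the interface text tells. Its arguments: {"type":"object","properties":{"moves":{"type":"array","items":{"type":"object","properties":{"jaw":{"type":"number"},"dx":{"type":"number"},"dy":{"type":"number"},"dz":{"type":"number"},"twist":{"type":"number"}}}}},"required":["moves"]}

```bash
mkdir -p pics
python3 - <<'E'
from rig import env, imaging
import cv2,json,numpy as np
s=env.observe();print(s)
for n in("side","top"):
    d=imaging.read_camera(n);cv2.imwrite(f"pics/{n}0.png",d["frame"])
    np.savez(f"{n}0.npz",**d)
    print(n,d["fov_y"],d["cx"],d["cy"],np.round(d["R"],3).tolist(),np.round(d["t"],3), (-np.array(d["R"]).T@d["t"]).round(3))
E
```

```text
{'time_s': 0.0, 'joint_pos': array([ 1.24939452e+00,  1.24512531e-01,  1.65165546e+00, -3.02684955e-05,
        1.36750815e+00, -8.25915075e-02]), 'qd': array([ 1.09817582e-03, -8.95310909e-05, -7.87807865e-04,  1.72439611e-04,
        8.25405273e-04, -5.29766372e-04]), 'joint_efforts': array([-1.26629329e-04, -4.23596513e+01, -3.65460777e+01, -5.53895438e-05,
        7.03538535e-03,  1.21335134e-05]), 'tcp_pos': array([0.15359432, 0.63096895, 0.23005918]), 'ee_rot': array([-1.94481861e-04,  1.19118501e-01,  9.92879498e-01, -1.02353270e-03]), 'ft_force': array([ 0.18710617,  0.21744612, -0.19232745]), 'moment': array([ 0.01592911, -0.05746834, -0.02312514]), 'finger_force': 0.0, 'gripper_width': 0.08561918154140279}
side 45.165474083470336 284.4758843116988 211.53779524832663 [[-0.992, -0.123, 0.011], [-0.076, 0.535, -0.841], [0.098, -0.836, -0.54]] [0.477 0.164 1.188] [0.369 0.964 0.775]
top 43.839643625954736 273.2148273306107 210.18860067780517 [[0.011, -1.0, -0.005], [-0.99, -0.011, -0.139], [0.139, 0.006, -0.99]] [-0.061  0.525  1.244] [ 0.348 -0.063  1.305]
```

View pics/side0.png

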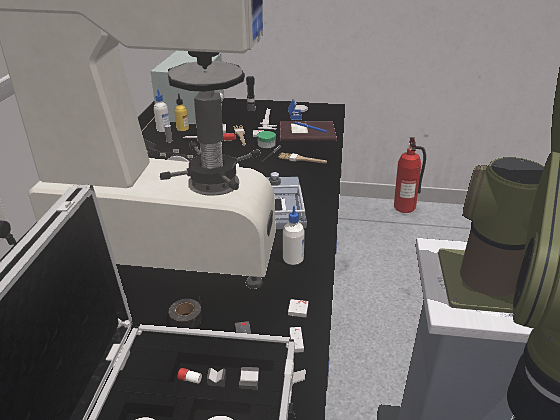

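View pics/top0.png

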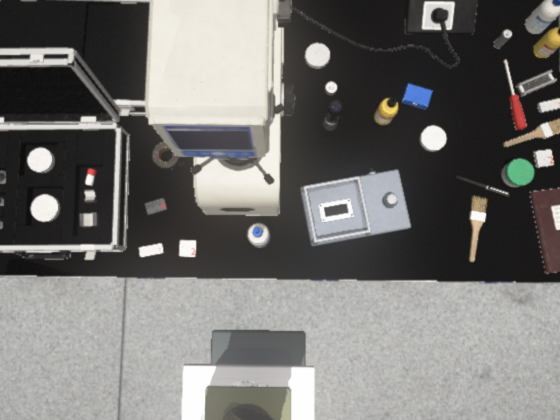

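The side view shows the bottle near (293,242), the white square piece at (298,308), the long bar at (297,340) and the dark piece at (243,328). The top view shows the long bar at (151,250), square (188,248), dark (155,207), bottle (258,235), face (337,210) and plunger (390,199).

```bash
cat > h.py <<'E'
import numpy as np,cv2
def load(n): return dict(np.load(n+".npz"))
def f(d): return 210/np.tan(np.radians(float(d["fov_y"]))/2)
def ray(d,p):
    v=np.array([(p[0]-d["cx"])/f(d),(p[1]-d["cy"])/f(d),1.]);R=np.array(d["R"]);return -R.T@d["t"],R.T@v
def plane(d,p,z): o,v=ray(d,p);return o+v*(z-o[2])/v[2]
def tri(a,p,b,q):
    o1,v1=ray(a,p);o2,v2=ray(b,q);s=np.linalg.lstsq(np.c_[v1,-v2],o2-o1,rcond=None)[0]
    A,B=o1+s[0]*v1,o2+s[1]*v2;return (A+B)/2,np.linalg.norm(A-B)
def proj(d,X): c=np.array(d["R"])@X+d["t"];return c[:2]/c[2]*f(d)+[d["cx"],d["cy"]]
E
python3 - <<'E'
from h import *
S,T=load("side0"),load("top0");print(list(T))
a=cv2.resize(T["frame"][180:270,130:280],None,fx=5,fy=5,interpolation=2)
cv2.imwrite("pics/a.png",cv2.resize(T["frame"][160:255,290:420],None,fx=6,fy=6,interpolation=2))
b=cv2.resize(S["frame"][160:395,220:320],None,fx=2.5,fy=2.5,interpolation=2)
cv2.imwrite("pics/b.png",cv2.resize(S["frame"][165:395,225:315],None,fx=2.6,fy=2.6,interpolation=2))
for n,d,roi in(("T",T,(136,195,210,262)),("S",S,(231,290,315,356))):
    x0,y0,x1,y1=roi;g=cv2.cvtColor(d["frame"],6)[y0:y1,x0:x1]
    for th in(40,110):
        cs,_=cv2.findContours((g>th).astype('uint8'),0,2)
        for c in cs:
            if cv2.contourArea(c)<60: continue
            r=cv2.minAreaRect(c);m=cv2.moments(c);ct=(m['m10']/m['m00']+x0,m['m01']/m['m00']+y0)
            print(n,th,np.round(ct,1),np.round(r[1],1),round(r[2],1),plane(d,ct,.012).round(4), [plane(d,p+[x0,y0],.012)[:2].round(3).tolist() for p in cv2.boxPoints(r)])
E
```

```text
['frame', 'fov_y', 'cx', 'cy', 'R', 't']
T 40 [175.6 229.8] [66. 73.] 90.0 [0.4773 0.1877 0.012 ] [[0.564, 0.291], [0.566, 0.107], [0.401, 0.102], [0.399, 0.283]]
T 110 [150.7 249.7] [10.8 24.7] 79.4 [0.4272 0.2477 0.012 ] [[0.434, 0.281], [0.446, 0.221], [0.42, 0.215], [0.408, 0.275]]
T 110 [187.2 247.9] [17. 17.] 0.0 [0.4326 0.1574 0.012 ] [[0.412, 0.177], [0.454, 0.179], [0.455, 0.136], [0.413, 0.135]]
T 110 [157.2 206.3] [10.1 18.3] 71.6 [0.5358 0.2362 0.012 ] [[0.541, 0.267], [0.557, 0.224], [0.532, 0.215], [0.517, 0.258]]
T 110 [203.2 202.6] [19. 15.] 90.0 [0.5465 0.1212 0.012 ] [[0.566, 0.145], [0.566, 0.107], [0.518, 0.106], [0.517, 0.143]]
S 40 [274.2 322. ] [83. 65.] -0.0 [0.4762 0.2101 0.012 ] [[0.547, 0.309], [0.586, 0.125], [0.401, 0.1], [0.387, 0.287]]
S 110 [278.6 339.2] [28.2 71.1] 85.2 [0.4609 0.2561 0.012 ] [[0.56, 0.25], [0.419, 0.214], [0.407, 0.288], [0.54, 0.32]]
S 110 [297.7 307.6] [18.7 16.3] 8.1 [0.4321 0.1609 0.012 ] [[0.452, 0.184], [0.453, 0.134], [0.412, 0.137], [0.412, 0.187]]
```

View pics/a.png

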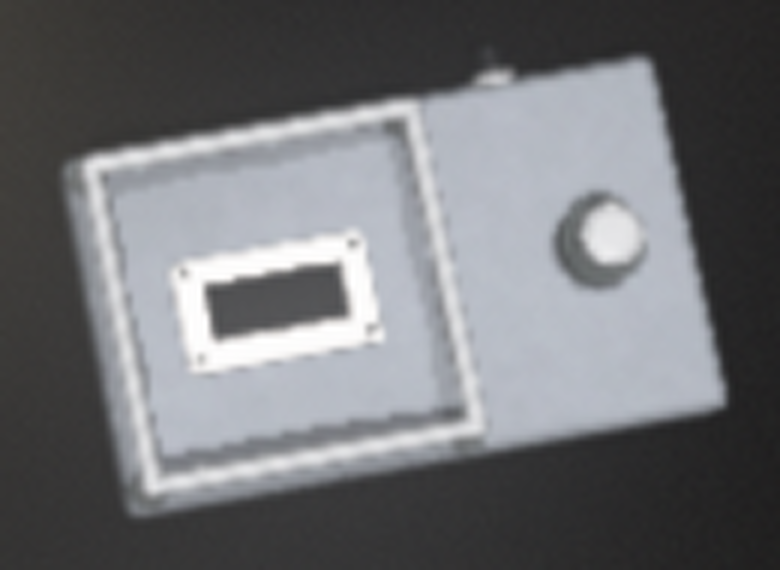

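View pics/b.png

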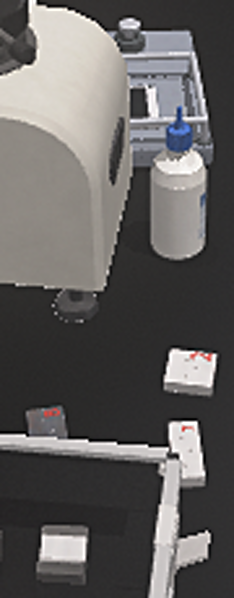

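Crops: face corners at crop-a (205,285),(345,262),(352,315),(215,340), plunger head (612,235). In crop b the long bar's top face is about (187,450) and the case rim corner about (175,460), close to the bar.

Run:
```python
from h import *
S,T=load("side0"),load("top0")
ta=lambda x,y:((x+2.5)/6-.5+290+.0,(y+2.5)/6-.5+160); sb=lambda x,y:(x/2.6+225,y/2.6+165)
g=cv2.cvtColor(T["frame"],6)
# face: dark blob within white step
m=(g[196:226,316:360]<110).astype('uint8');cs,_=cv2.findContours(m,1,1)
for c in cs:
    r=cv2.minAreaRect(c)
    if 80<cv2.contourArea(c)<500:
        mm=cv2.moments(c);ct=(mm['m10']/mm['m00']+316,mm['m01']/mm['m00']+196);b=cv2.boxPoints(r)+[316,196]
        P=np.array([plane(T,p,.04)[:2] for p in b]);print("face",ct,plane(T,ct,.04).round(4),r[1],P.round(4).tolist(),[np.degrees(np.arctan2(*(P[i+1]-P[i])[::-1])).round(1) for i in range(3)])
F=[plane(T,ta(*p),.04) for p in((205,285),(345,262),(352,315),(215,340))];print("face hand",np.mean(F,0).round(4))
# step white
m=(g[192:232,312:362]>215).astype('uint8');cs,_=cv2.findContours(m,0,1)
for c in cs:
    if cv2.contourArea(c)>200:
        r=cv2.minAreaRect(c);P=np.array([plane(T,p+[312,192],.036)[:2] for p in cv2.boxPoints(r)]);print("step",P.mean(0).round(4),r[1],[(np.degrees(np.arctan2(*(P[i+1]-P[i])[::-1]))).round(1) for i in range(3)])
R=[ta(*p) for p in((92,162),(412,103),(475,430),(148,487))];R=np.array([plane(T,p,.058) for p in R]);print("rail",R.mean(0).round(4),R.round(3).tolist())
m=(g[190:206,378:402]>195).astype('uint8');mm=cv2.moments(m,True);ct=(mm['m10']/mm['m00']+378,mm['m01']/mm['m00']+190);print("plunger",ct,plane(T,ct,.062).round(4),plane(T,ta(612,235),.062).round(4))
ps=sb(129,20)
print("plunger tri",tri(T,ct,S,ps))
# bar top corners: side view crop: and projections of hypothesised bar
d=np.array([-.2,.98]);n=np.array([.98,.2]);c=np.array([.427,.248])
for z in(0,.012):print("bar proj",z,[((proj(S,np.r_[c+i*.029*d+j*.012*n,z])-[225,165])*2.6).round(0).tolist() for i,j in((1,1),(1,-1),(-1,-1),(-1,1))])
print("bar tri",tri(T,(150.7,249.7),S,sb(187,448)),"sq tri",tri(T,(187.2,247.9),S,sb(191,368)))
print("case corner",tri(T,(127,249),S,sb(178,458)),tri(T,(128,128),S,(130,328)))
print("bottle",tri(T,(258,232),S,sb(179,112)))
```

```text
face (335.61626575028635, 209.6987399770905) [ 0.5281 -0.2075  0.04  ] (7.960402965545654, 21.734582901000977) [[0.5328, -0.1796], [0.543, -0.232], [0.5237, -0.2354], [0.5135, -0.1831]] [np.float64(-79.0), np.float64(-170.2), np.float64(101.0)]
face hand [ 0.5274 -0.2096  0.04  ]
step [ 0.5283 -0.2082] (18.96185874938965, 32.378265380859375) [np.float64(-79.0), np.float64(-170.3), np.float64(101.0)]
rail [ 0.5274 -0.2085  0.058 ] [[0.581, -0.132, 0.058], [0.606, -0.262, 0.058], [0.473, -0.285, 0.058], [0.449, -0.155, 0.058]]
plunger (391.6515151515151, 198.62121212121212) [ 0.5534 -0.3401  0.062 ] [ 0.5523 -0.3407  0.062 ]
plunger tri (array([ 0.55283784, -0.33923281,  0.06575954]), np.float64(6.346730926005411e-05))
bar proj 0 [[172.0, 490.0], [203.0, 488.0], [195.0, 432.0], [165.0, 434.0]]
bar proj 0.012 [[172.0, 479.0], [204.0, 477.0], [196.0, 421.0], [165.0, 423.0]]
bar tri (array([0.42592265, 0.24735273, 0.01337692]), np.float64(0.0021537547394450325)) sq tri (array([0.43165302, 0.15733079, 0.01204646]), np.float64(0.0017822126674368376))
case corner (array([0.42655628, 0.29499591, 0.05270815]), np.float64(0.0018244061814070218)) (array([0.733337  , 0.30870535, 0.05690492]), np.float64(0.017743612862722795))
bottle (array([ 0.46193756, -0.0222338 ,  0.14860133]), np.float64(0.002423253816733962))
```

Emit:
{"name": "step_arm", "arguments": {"moves": [{"jaw": -1, "dz": -0.02, "twist": 0.0227}, {"jaw": -1, "dz": -0.02, "twist": 0.0227}, {"jaw": -1, "dz": -0.02, "twist": 0.0227}, {"jaw": -1, "dz": -0.02, "twist": 0.0227}, {"jaw": -1, "dz": -0.02, "twist": 0.0227}, {"jaw": -1, "dz": -0.02, "twist": 0.0227}, {"jaw": -1, "dz": -0.02, "twist": 0.0227}, {"jaw": -1, "dz": -0.02, "twist": 0.0227}, {"jaw": -1}, {"jaw": -1}]}}

```text
invalid input
```

Emit:
{"name": "step_arm", "arguments": {"moves": [{"jaw": -1, "dx": -0.233, "dy": 0.07}, {"jaw": -1, "dx": -0.233, "dy": 0.07}, {"jaw": -1, "dx": -0.233, "dy": 0.07}, {"jaw": -1, "dx": -0.233, "dy": 0.07}, {"jaw": -1, "dx": -0.233, "dy": 0.07}, {"jaw": -1, "dx": -0.233, "dy": 0.07}, {"jaw": -1, "dx": -0.233, "dy": 0.07}, {"jaw": -1, "dx": -0.233, "dy": 0.07}, {"jaw": -1, "dx": -0.233, "dy": 0.07}, {"jaw": -1, "dx": -0.233, "dy": 0.07}]}}

```text
invalid input
```

Emit:
{"name": "step_arm", "arguments": {"moves": [{"jaw": -1, "dx": 0, "dy": 0, "dz": -0.02, "twist": 0.0227}, {"jaw": -1, "dx": 0, "dy": 0, "dz": -0.02, "twist": 0.0227}, {"jaw": -1, "dx": 0, "dy": 0, "dz": -0.02, "twist": 0.0227}, {"jaw": -1, "dx": 0, "dy": 0, "dz": -0.02, "twist": 0.0227}, {"jaw": -1, "dx": 0, "dy": 0, "dz": -0.02, "twist": 0.0227}, {"jaw": -1, "dx": 0, "dy": 0, "dz": -0.02, "twist": 0.0227}, {"jaw": -1, "dx": 0, "dy": 0, "dz": -0.02, "twist": 0.0227}, {"jaw": -1, "dx": 0, "dy": 0, "dz": -0.02, "twist": 0.0227}, {"jaw": -1, "dx": 0, "dy": 0, "dz": 0, "twist": 0}, {"jaw": -1, "dx": 0, "dy": 0, "dz": 0, "twist": 0}]}}

```text
time_s: 1.1
tcp_pos: [0.1537, 0.6314, 0.2628]
ee_rot: [0.0, 0.635, 0.772, -0.0]
ft_force: [-0.4, 0.1, 0.4]
gripper_width: 0.0
finger_force: 0.0
```

Emit:
{"name": "step_arm", "arguments": {"moves": [{"jaw": -1, "dx": -0.233, "dy": 0.07, "dz": 0, "twist": 0}, {"jaw": -1, "dx": -0.233, "dy": 0.07, "dz": 0, "twist": 0}, {"jaw": -1, "dx": -0.233, "dy": 0.07, "dz": 0, "twist": 0}, {"jaw": -1, "dx": -0.233, "dy": 0.07, "dz": 0, "twist": 0}, {"jaw": -1, "dx": -0.233, "dy": 0.07, "dz": 0, "twist": 0}, {"jaw": -1, "dx": -0.233, "dy": 0.07, "dz": 0, "twist": 0}, {"jaw": -1, "dx": -0.233, "dy": 0.07, "dz": 0, "twist": 0}, {"jaw": -1, "dx": -0.233, "dy": 0.07, "dz": 0, "twist": 0}, {"jaw": -1, "dx": -0.233, "dy": 0.07, "dz": 0, "twist": 0}, {"jaw": -1, "dx": -0.233, "dy": 0.07, "dz": 0, "twist": 0}]}}

```text
time_s: 2.1
tcp_pos: [0.3799, 0.1987, 0.2631]
ee_rot: [0.0, 0.635, 0.772, 0.0]
ft_force: [1.2, -0.4, 0.3]
gripper_width: 0.0
finger_force: 0.0
```

Emit:
{"name": "step_arm", "arguments": {"moves": [{"jaw": -1, "dx": -0.196, "dy": -0.038, "dz": 0, "twist": 0}, {"jaw": -1, "dx": -0.196, "dy": -0.038, "dz": 0, "twist": 0}, {"jaw": -1, "dx": -0.196, "dy": -0.038, "dz": 0, "twist": 0}, {"jaw": -1, "dx": -0.196, "dy": -0.038, "dz": 0, "twist": 0}, {"jaw": -1, "dx": -0.196, "dy": -0.038, "dz": 0, "twist": 0}, {"jaw": -1, "dx": -0.196, "dy": -0.038, "dz": 0, "twist": 0}, {"jaw": -1, "dx": -0.196, "dy": -0.038, "dz": 0, "twist": 0}, {"jaw": -1, "dx": -0.196, "dy": -0.038, "dz": 0, "twist": 0}, {"jaw": -1, "dx": -0.196, "dy": -0.038, "dz": 0, "twist": 0}, {"jaw": -1, "dx": -0.196, "dy": -0.038, "dz": 0, "twist": 0}]}}

```text
time_s: 3.1
tcp_pos: [0.3789, -0.2003, 0.263]
ee_rot: [0.0, 0.636, 0.772, 0.0]
ft_force: [0.4, -0.4, 1.3]
gripper_width: 0.0002
finger_force: 0.0
```

Emit:
{"name": "step_arm", "arguments": {"moves": [{"jaw": -1, "dx": -0.107, "dy": 0.09, "dz": 0, "twist": 0}, {"jaw": -1, "dx": -0.107, "dy": 0.09, "dz": 0.05, "twist": 0}, {"jaw": -1, "dx": -0.107, "dy": 0.09, "dz": 0.1, "twist": 0}, {"jaw": -1, "dx": -0.107, "dy": 0.09, "dz": 0.1, "twist": 0}, {"jaw": -1, "dx": -0.107, "dy": 0.09, "dz": 0.1, "twist": 0}, {"jaw": -1, "dx": -0.107, "dy": 0.09, "dz": 0.1, "twist": 0}, {"jaw": -1, "dx": -0.107, "dy": 0.09, "dz": 0.1, "twist": 0}, {"jaw": -1, "dx": -0.107, "dy": 0.09, "dz": 0.1, "twist": 0}, {"jaw": -1, "dx": 0, "dy": 0, "dz": 0.1, "twist": 0}, {"jaw": -1, "dx": 0, "dy": 0, "dz": 0.1, "twist": 0}]}}

```text
time_s: 4.1
tcp_pos: [0.5535, -0.3397, 0.0916]
ee_rot: [-0.001, 0.636, 0.772, -0.0]
ft_force: [-0.3, -0.1, -0.6]
gripper_width: 0.0001
finger_force: 0.0
```

Run:
```python
from rig import imaging
import cv2
d=imaging.read_camera("top");cv2.imwrite("pics/c.png",cv2.resize(d["frame"][150:270,280:430],None,fx=4,fy=4,interpolation=2))
```

```text
(no output)
```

View pics/c.png

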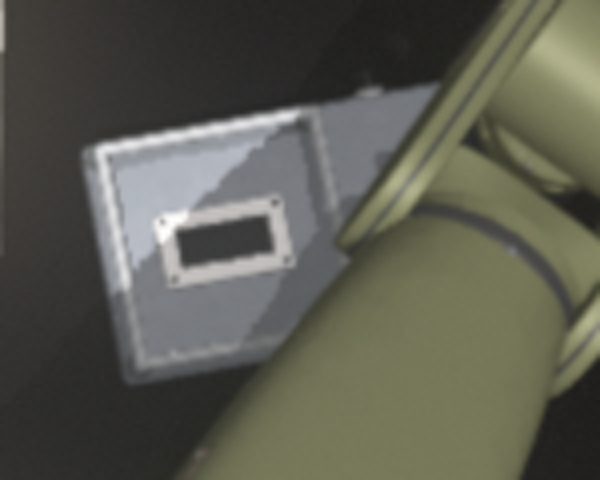

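The arm hides the plunger from the top; the gauge (face at 225,245) is unchanged. Pressing by force feedback.

Emit:
{"name": "step_arm", "arguments": {"moves": [{"jaw": -1, "dx": 0, "dy": 0, "dz": 0.03, "twist": 0}, {"jaw": -1, "dx": 0, "dy": 0, "dz": 0.03, "twist": 0}, {"jaw": -1, "dx": 0, "dy": 0, "dz": 0.03, "twist": 0}, {"jaw": -1, "dx": 0, "dy": 0, "dz": 0.03, "twist": 0}, {"jaw": -1, "dx": 0, "dy": 0, "dz": 0.02, "twist": 0}, {"jaw": -1, "dx": 0, "dy": 0, "dz": 0.02, "twist": 0}, {"jaw": -1, "dx": 0, "dy": 0, "dz": 0.02, "twist": 0}, {"jaw": -1, "dx": 0, "dy": 0, "dz": 0, "twist": 0}, {"jaw": -1, "dx": 0, "dy": 0, "dz": 0, "twist": 0}, {"jaw": -1, "dx": 0, "dy": 0, "dz": 0, "twist": 0}]}}

```text
time_s: 5.15
tcp_pos: [0.5535, -0.3395, 0.0579]
ee_rot: [0.0, 0.636, 0.771, 0.0]
ft_force: [-2.5, 1.5, 4.1]
gripper_width: -0.0002
finger_force: 2.1
```

Emit:
{"name": "step_arm", "arguments": {"moves": [{"jaw": -1, "dx": 0, "dy": 0, "dz": 0.01, "twist": 0}, {"jaw": -1, "dx": 0, "dy": 0, "dz": 0.01, "twist": 0}, {"jaw": -1, "dx": 0, "dy": 0, "dz": 0.005, "twist": 0}, {"jaw": -1, "dx": 0, "dy": 0, "dz": 0.005, "twist": 0}, {"jaw": -1, "dx": 0, "dy": 0, "dz": 0, "twist": 0}, {"jaw": -1, "dx": 0, "dy": 0, "dz": 0, "twist": 0}, {"jaw": -1, "dx": 0, "dy": 0, "dz": 0, "twist": 0}, {"jaw": -1, "dx": 0, "dy": 0, "dz": 0, "twist": 0}, {"jaw": -1, "dx": 0, "dy": 0, "dz": 0, "twist": 0}, {"jaw": -1, "dx": 0, "dy": 0, "dz": 0, "twist": 0}]}}

```text
time_s: 6.15
tcp_pos: [0.5536, -0.3396, 0.0522]
ee_rot: [0.0, 0.636, 0.771, 0.0]
ft_force: [-2.3, 2.3, 7.0]
gripper_width: 0.0002
finger_force: 3.7
```

Emit:
{"name": "step_arm", "arguments": {"moves": [{"jaw": -1, "dx": 0, "dy": 0, "dz": 0.003, "twist": 0}, {"jaw": -1, "dx": 0, "dy": 0, "dz": 0.002, "twist": 0}, {"jaw": -1, "dx": 0, "dy": 0, "dz": 0, "twist": 0}, {"jaw": -1, "dx": 0, "dy": 0, "dz": 0, "twist": 0}, {"jaw": -1, "dx": 0, "dy": 0, "dz": 0, "twist": 0}, {"jaw": -1, "dx": 0, "dy": 0, "dz": 0, "twist": 0}, {"jaw": -1, "dx": 0, "dy": 0, "dz": 0, "twist": 0}, {"jaw": -1, "dx": 0, "dy": 0, "dz": 0, "twist": 0}, {"jaw": -1, "dx": 0, "dy": 0, "dz": 0, "twist": 0}, {"jaw": -1, "dx": 0, "dy": 0, "dz": 0, "twist": 0}]}}

```text
time_s: 7.15
tcp_pos: [0.5536, -0.3396, 0.052]
ee_rot: [0.0, 0.636, 0.771, -0.0]
ft_force: [-4.7, 3.4, 10.8]
gripper_width: 0.0001
finger_force: 5.5
```

At the stop (force above the 8 N spring, no more motion). Release and go back.

Emit:
{"name": "step_arm", "arguments": {"moves": [{"jaw": -1, "dx": 0, "dy": 0, "dz": -0.1, "twist": 0}, {"jaw": -1, "dx": 0, "dy": 0, "dz": -0.15, "twist": 0}, {"jaw": -1, "dx": 0, "dy": 0, "dz": -0.2, "twist": 0}, {"jaw": -1, "dx": 0, "dy": 0, "dz": -0.2, "twist": 0}, {"jaw": -1, "dx": 0, "dy": 0, "dz": -0.2, "twist": 0}, {"jaw": -1, "dx": 0, "dy": 0, "dz": -0.2, "twist": 0}, {"jaw": -1, "dx": 0.107, "dy": -0.09, "dz": 0, "twist": 0}, {"jaw": -1, "dx": 0.107, "dy": -0.09, "dz": 0, "twist": 0}, {"jaw": -1, "dx": 0.107, "dy": -0.09, "dz": 0, "twist": 0}, {"jaw": -1, "dx": 0.107, "dy": -0.09, "dz": 0, "twist": 0}]}}

```text
time_s: 8.15
tcp_pos: [0.4656, -0.2685, 0.2594]
ee_rot: [0.0, 0.636, 0.771, 0.0]
ft_force: [-0.9, -0.3, 0.7]
gripper_width: -0.0005
finger_force: 0.0
```

Emit:
{"name": "step_arm", "arguments": {"moves": [{"jaw": -1, "dx": 0.107, "dy": -0.09, "dz": 0, "twist": 0}, {"jaw": -1, "dx": 0.107, "dy": -0.09, "dz": 0, "twist": 0}, {"jaw": -1, "dx": 0.107, "dy": -0.09, "dz": 0, "twist": 0}, {"jaw": -1, "dx": 0.107, "dy": -0.09, "dz": 0, "twist": 0}, {"jaw": -1, "dx": 0.196, "dy": 0.038, "dz": 0, "twist": 0}, {"jaw": -1, "dx": 0.196, "dy": 0.038, "dz": 0, "twist": 0}, {"jaw": -1, "dx": 0.196, "dy": 0.038, "dz": 0, "twist": 0}, {"jaw": -1, "dx": 0.196, "dy": 0.038, "dz": 0, "twist": 0}, {"jaw": -1, "dx": 0.196, "dy": 0.038, "dz": 0, "twist": 0}, {"jaw": -1, "dx": 0.196, "dy": 0.038, "dz": 0, "twist": 0}]}}

```text
time_s: 9.15
tcp_pos: [0.3794, 0.0423, 0.2598]
ee_rot: [0.0, 0.637, 0.771, 0.0]
ft_force: [1.5, 0.2, 0.7]
gripper_width: 0.0
finger_force: 0.0
```

Emit:
{"name": "step_arm", "arguments": {"moves": [{"jaw": 0.4, "dx": 0.121, "dy": 0.054, "dz": 0, "twist": 0}, {"jaw": 0.4, "dx": 0.121, "dy": 0.054, "dz": 0, "twist": 0}, {"jaw": 0.4, "dx": 0.121, "dy": 0.054, "dz": 0, "twist": 0}, {"jaw": 0.4, "dx": 0.121, "dy": 0.054, "dz": 0, "twist": 0}, {"jaw": 0.4, "dx": 0.121, "dy": 0.054, "dz": 0.1, "twist": 0}, {"jaw": 0.4, "dx": 0.121, "dy": 0.054, "dz": 0.15, "twist": 0}, {"jaw": 0.4, "dx": 0.121, "dy": 0.054, "dz": 0.15, "twist": 0}, {"jaw": 0.4, "dx": 0.121, "dy": 0.054, "dz": 0.15, "twist": 0}, {"jaw": 0.4, "dx": 0, "dy": 0, "dz": 0.15, "twist": 0}, {"jaw": 0.4, "dx": 0, "dy": 0, "dz": 0.15, "twist": 0}]}}

```text
time_s: 10.15
tcp_pos: [0.4275, 0.248, 0.0884]
ee_rot: [0.0, 0.636, 0.772, 0.0]
ft_force: [0.3, 0.3, -0.4]
gripper_width: 0.0599
finger_force: 0.0
```

Run:
```python
from rig import imaging,env
import cv2,numpy as np
d=imaging.read_camera("side");np.savez("side1.npz",**d)
cv2.imwrite("pics/d.png",cv2.resize(d["frame"][200:390,200:400],None,fx=3.1,fy=3.1,interpolation=2))
print(env.observe()["tcp_pos"])
```

```text
[0.42384718 0.24607056 0.08281496]
```

View pics/d.png

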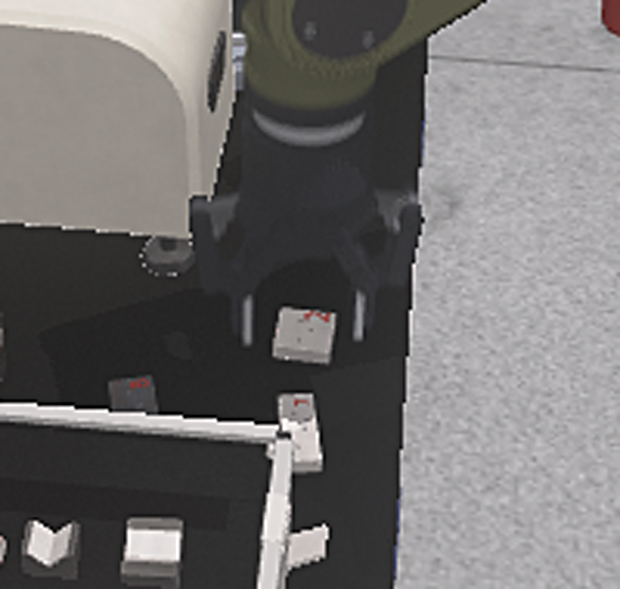

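The fingers stand open above the bar (bar at crop (300,430)), free of the case rim and the square piece. The state reading differs from the move report, so I check it again.

Run:
```python
from rig import imaging,env
for i in range(3):
    s=env.observe();print(s["time_s"],s["tcp_pos"],s["joint_pos"].round(4),s["qd"].round(3));imaging.read_camera("top")
```

```text
10.2 [0.42384718 0.24607056 0.08281496] [ 4.1650e-01 -8.2900e-02  2.1242e+00 -1.0000e-04  1.1098e+00  2.2470e-01] [-0.007 -0.034  0.021  0.     0.143  0.001]
10.25 [0.42400523 0.24596759 0.08487565] [ 0.4161 -0.0853  2.1226 -0.      1.1143  0.2246] [-0.009 -0.052 -0.058  0.     0.043 -0.001]
10.3 [0.42578701 0.24659139 0.08768169] [ 0.4158 -0.0877  2.1195 -0.      1.1153  0.2247] [-0.005 -0.044 -0.057 -0.002  0.004 -0.002]
```

Emit:
{"name": "step_arm", "arguments": {"moves": [{"jaw": 0.4, "dx": 0, "dy": 0, "dz": 0.03, "twist": 0}, {"jaw": 0.4, "dx": 0, "dy": 0, "dz": 0.03, "twist": 0}, {"jaw": 0.4, "dx": 0, "dy": 0, "dz": 0.03, "twist": 0}, {"jaw": 0.4, "dx": 0, "dy": 0, "dz": 0.03, "twist": 0}, {"jaw": 0.4, "dx": 0, "dy": 0, "dz": 0.03, "twist": 0}, {"jaw": 0.4, "dx": 0, "dy": 0, "dz": 0, "twist": 0}, {"jaw": 0.4, "dx": 0, "dy": 0, "dz": 0, "twist": 0}, {"jaw": 0.4, "dx": 0, "dy": 0, "dz": 0, "twist": 0}, {"jaw": 0.4, "dx": 0, "dy": 0, "dz": 0, "twist": 0}, {"jaw": 0.4, "dx": 0, "dy": 0, "dz": 0, "twist": 0}]}}

```text
time_s: 11.35
tcp_pos: [0.4279, 0.2474, 0.0606]
ee_rot: [0.0, 0.636, 0.771, 0.0]
ft_force: [0.8, -0.0, -0.7]
gripper_width: 0.06
finger_force: 0.0
```

Run:
```python
from rig import env
s=env.observe();print(s["time_s"],s["tcp_pos"])
```

```text
11.35 [0.42790285 0.247431   0.06062856]
```

Emit:
{"name": "step_arm", "arguments": {"moves": [{"jaw": 0.4, "dx": 0, "dy": 0, "dz": 0.05, "twist": 0}, {"jaw": 0.4, "dx": 0, "dy": 0, "dz": 0.05, "twist": 0}, {"jaw": 0.4, "dx": 0, "dy": 0, "dz": 0.05, "twist": 0}, {"jaw": 0.4, "dx": 0, "dy": 0, "dz": 0.05, "twist": 0}, {"jaw": 0.4, "dx": 0, "dy": 0, "dz": 0.04, "twist": 0}, {"jaw": 0.4, "dx": 0, "dy": 0, "dz": 0.02, "twist": 0}, {"jaw": 0.4, "dx": 0, "dy": 0, "dz": 0.01, "twist": 0}, {"jaw": 0.4, "dx": 0, "dy": 0, "dz": 0.01, "twist": 0}, {"jaw": 0.4, "dx": 0, "dy": 0, "dz": 0, "twist": 0}, {"jaw": 0.4, "dx": 0, "dy": 0, "dz": 0, "twist": 0}]}}

```text
time_s: 12.35
tcp_pos: [0.428, 0.2475, 0.0047]
ee_rot: [0.0, 0.636, 0.771, 0.0]
ft_force: [0.0, -0.7, 0.0]
gripper_width: 0.0599
finger_force: 0.0
```

Emit:
{"name": "step_arm", "arguments": {"moves": [{"jaw": -0.2, "dx": 0, "dy": 0, "dz": 0, "twist": 0}, {"jaw": -0.4, "dx": 0, "dy": 0, "dz": 0, "twist": 0}, {"jaw": -1, "dx": 0, "dy": 0, "dz": 0, "twist": 0}, {"jaw": -1, "dx": 0, "dy": 0, "dz": 0, "twist": 0}, {"jaw": -1, "dx": 0, "dy": 0, "dz": 0, "twist": 0}, {"jaw": -1, "dx": 0, "dy": 0, "dz": 0, "twist": 0}, {"jaw": -1, "dx": 0, "dy": 0, "dz": 0, "twist": 0}, {"jaw": -1, "dx": 0, "dy": 0, "dz": 0, "twist": 0}, {"jaw": -1, "dx": 0, "dy": 0, "dz": 0, "twist": 0}, {"jaw": -1, "dx": 0, "dy": 0, "dz": 0, "twist": 0}]}}

```text
time_s: 13.35
tcp_pos: [0.4281, 0.2475, 0.0048]
ee_rot: [0.0, 0.636, 0.771, 0.0]
ft_force: [-0.1, -1.1, 4.6]
gripper_width: 0.0218
finger_force: 59.6
```

Emit:
{"name": "step_arm", "arguments": {"moves": [{"jaw": -1, "dx": 0, "dy": 0, "dz": -0.01, "twist": 0}, {"jaw": -1, "dx": 0, "dy": 0, "dz": -0.02, "twist": 0}, {"jaw": -1, "dx": 0, "dy": 0, "dz": -0.05, "twist": 0}, {"jaw": -1, "dx": 0, "dy": 0, "dz": -0.08, "twist": 0}, {"jaw": -1, "dx": 0, "dy": 0, "dz": -0.1, "twist": 0}, {"jaw": -1, "dx": 0, "dy": 0, "dz": -0.1, "twist": 0}, {"jaw": -1, "dx": 0, "dy": 0, "dz": -0.08, "twist": 0}, {"jaw": -1, "dx": 0, "dy": 0, "dz": -0.04, "twist": 0}, {"jaw": -1, "dx": 0, "dy": 0, "dz": -0.02, "twist": 0}, {"jaw": -1, "dx": 0, "dy": 0, "dz": 0, "twist": 0}]}}

```text
time_s: 14.35
tcp_pos: [0.4277, 0.2473, 0.1045]
ee_rot: [0.0, 0.636, 0.771, 0.0]
ft_force: [0.2, 0.4, -1.1]
gripper_width: 0.0218
finger_force: 58.9
```

Run:
```python
from rig import imaging,env
import cv2,numpy as np
d=imaging.read_camera("side");np.savez("side2.npz",**d)
s=env.observe();print(s["tcp_pos"],s["gripper_width"],s["finger_force"])
cv2.imwrite("pics/e.png",cv2.resize(d["frame"][230:370,230:390],None,fx=4.2,fy=4.2,interpolation=2))
from h import *
n=np.array([.982,.191]);l=np.array([-.191,.982]);c=s["tcp_pos"][:2]
for dz in(-.0048,.0072):print([((proj(d,np.r_[c+i*.029*l+j*.012*n,s["tcp_pos"][2]+dz])-[230,230])*4.2).round(0).tolist() for i,j in((1,1),(1,-1),(-1,-1),(-1,1))])
```

```text
[0.42731651 0.24717349 0.1038586 ] 0.022025027187407002 58.89354228973389
[[259.0, 364.0], [313.0, 362.0], [300.0, 273.0], [249.0, 275.0]]
[[260.0, 344.0], [314.0, 342.0], [301.0, 254.0], [250.0, 256.0]]
```

View pics/e.png

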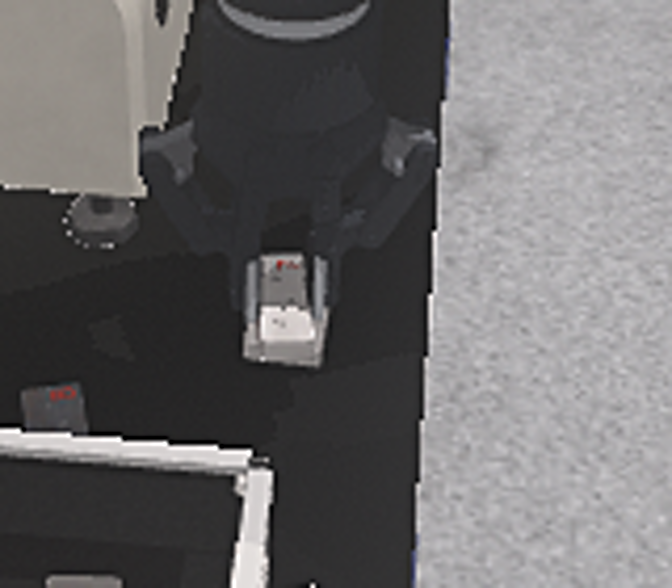

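The bar hangs level between the fingers (near-end top edge at (260,343)–(314,342), matching the prediction). The wider grey block below it is the square piece on the table beyond.

Emit:
{"name": "step_arm", "arguments": {"moves": [{"jaw": -1, "dx": 0, "dy": 0, "dz": -0.08, "twist": 0}, {"jaw": -1, "dx": -0.03, "dy": -0.05, "dz": -0.15, "twist": 0}, {"jaw": -1, "dx": -0.04, "dy": -0.06, "dz": -0.15, "twist": 0}, {"jaw": -1, "dx": -0.04, "dy": -0.06, "dz": -0.15, "twist": 0}, {"jaw": -1, "dx": -0.04, "dy": -0.06, "dz": -0.15, "twist": 0}, {"jaw": -1, "dx": -0.035, "dy": -0.045, "dz": -0.1, "twist": 0}, {"jaw": -1, "dx": -0.05, "dy": -0.01, "dz": 0, "twist": 0}, {"jaw": -1, "dx": -0.1, "dy": -0.02, "dz": 0, "twist": 0}, {"jaw": -1, "dx": -0.15, "dy": -0.029, "dz": 0, "twist": 0}, {"jaw": -1, "dx": -0.15, "dy": -0.029, "dz": 0, "twist": 0}]}}

```text
time_s: 15.4
tcp_pos: [0.3797, 0.1077, 0.2576]
ee_rot: [-0.001, 0.636, 0.772, -0.001]
ft_force: [0.1, -0.1, -1.0]
gripper_width: 0.0219
finger_force: 59.1
```

Emit:
{"name": "step_arm", "arguments": {"moves": [{"jaw": -1, "dx": -0.16, "dy": -0.031, "dz": 0, "twist": 0}, {"jaw": -1, "dx": -0.16, "dy": -0.031, "dz": 0, "twist": 0}, {"jaw": -1, "dx": -0.16, "dy": -0.031, "dz": 0, "twist": 0}, {"jaw": -1, "dx": -0.16, "dy": -0.031, "dz": 0, "twist": 0}, {"jaw": -1, "dx": -0.16, "dy": -0.031, "dz": 0, "twist": 0}, {"jaw": -1, "dx": -0.16, "dy": -0.031, "dz": 0, "twist": 0}, {"jaw": -1, "dx": -0.16, "dy": -0.031, "dz": 0, "twist": 0}, {"jaw": -1, "dx": -0.16, "dy": -0.031, "dz": 0, "twist": 0}, {"jaw": -1, "dx": -0.12, "dy": -0.023, "dz": 0, "twist": 0}, {"jaw": -1, "dx": -0.06, "dy": -0.012, "dz": 0, "twist": 0}]}}

```text
time_s: 16.4
tcp_pos: [0.3794, -0.1901, 0.2576]
ee_rot: [-0.002, 0.637, 0.77, -0.0]
ft_force: [-1.3, 0.7, -1.6]
gripper_width: 0.0216
finger_force: 59.1
```

Emit:
{"name": "step_arm", "arguments": {"moves": [{"jaw": -1, "dx": -0.029, "dy": 0.089, "dz": 0, "twist": 0}, {"jaw": -1, "dx": -0.029, "dy": 0.089, "dz": 0, "twist": 0}, {"jaw": -1, "dx": -0.029, "dy": 0.089, "dz": 0, "twist": 0}, {"jaw": -1, "dx": -0.029, "dy": 0.089, "dz": 0, "twist": 0}, {"jaw": -1, "dx": -0.029, "dy": 0.089, "dz": 0.05, "twist": 0}, {"jaw": -1, "dx": -0.029, "dy": 0.089, "dz": 0.1, "twist": 0}, {"jaw": -1, "dx": -0.029, "dy": 0.089, "dz": 0.1, "twist": 0}, {"jaw": -1, "dx": -0.029, "dy": 0.089, "dz": 0.1, "twist": 0}, {"jaw": -1, "dx": 0, "dy": 0, "dz": 0.1, "twist": 0}, {"jaw": -1, "dx": 0, "dy": 0, "dz": 0.05, "twist": 0}]}}

```text
time_s: 17.4
tcp_pos: [0.5276, -0.2058, 0.156]
ee_rot: [-0.003, 0.636, 0.772, -0.001]
ft_force: [-0.2, -0.0, -1.7]
gripper_width: 0.0217
finger_force: 59.2
```

Emit:
{"name": "step_arm", "arguments": {"moves": [{"jaw": -1, "dx": 0, "dy": 0, "dz": 0.05, "twist": 0}, {"jaw": -1, "dx": 0, "dy": 0, "dz": 0.05, "twist": 0}, {"jaw": -1, "dx": 0, "dy": 0, "dz": 0.05, "twist": 0}, {"jaw": -1, "dx": 0, "dy": 0, "dz": 0.05, "twist": 0}, {"jaw": -1, "dx": 0, "dy": 0, "dz": 0.03, "twist": 0}, {"jaw": -1, "dx": 0, "dy": 0, "dz": 0, "twist": 0}, {"jaw": -1, "dx": 0, "dy": 0, "dz": 0, "twist": 0}, {"jaw": -1, "dx": 0, "dy": 0, "dz": 0, "twist": 0}, {"jaw": -1, "dx": 0, "dy": 0, "dz": 0, "twist": 0}, {"jaw": -1, "dx": 0, "dy": 0, "dz": 0, "twist": 0}]}}

```text
time_s: 18.4
tcp_pos: [0.5293, -0.2072, 0.1148]
ee_rot: [0.0, 0.636, 0.771, 0.0]
ft_force: [-0.6, -0.4, -0.5]
gripper_width: 0.0218
finger_force: 59.2
```

Run:
```python
from rig import imaging,env
import cv2,numpy as np
d=imaging.read_camera("side");e=imaging.read_camera("top");np.savez("side3.npz",**d);np.savez("top3.npz",**e)
s=env.observe();print(s["tcp_pos"],s["ee_rot"].round(4),s["gripper_width"],s["finger_force"])
a=cv2.resize(d["frame"][150:280,210:330],None,fx=4.5,fy=4.5,interpolation=2)[:560,:400];b=cv2.resize(e["frame"][150:270,290:390],None,fx=4,fy=4,interpolation=2)
c=np.zeros((560,800,3),'uint8');c[:a.shape[0],:a.shape[1]]=a;c[:b.shape[0],400:400+b.shape[1]]=b;cv2.imwrite("pics/f.png",c)
```

```text
[ 0.52910393 -0.20712777  0.1145703 ] [2.000e-04 6.365e-01 7.713e-01 0.000e+00] 0.022109476027595946 59.180660247802734
```

View pics/f.png

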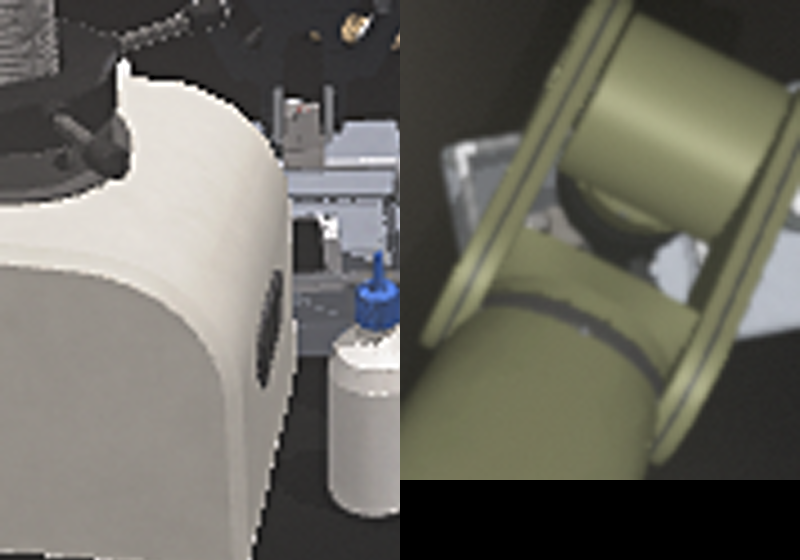

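In the side view the bar is held at (305,140) above the face (310,245), clear of the rail; the bottle (375,400) stands. Descending slowly.

Emit:
{"name": "step_arm", "arguments": {"moves": [{"jaw": -1, "dx": -0.004, "dy": -0.006, "dz": 0.02, "twist": 0}, {"jaw": -1, "dx": 0, "dy": 0, "dz": 0.04, "twist": 0}, {"jaw": -1, "dx": 0, "dy": 0, "dz": 0.05, "twist": 0}, {"jaw": -1, "dx": 0, "dy": 0, "dz": 0.05, "twist": 0}, {"jaw": -1, "dx": 0, "dy": 0, "dz": 0.05, "twist": 0}, {"jaw": -1, "dx": 0, "dy": 0, "dz": 0.04, "twist": 0}, {"jaw": -1, "dx": 0, "dy": 0, "dz": 0.03, "twist": 0}, {"jaw": -1, "dx": 0, "dy": 0, "dz": 0.01, "twist": 0}, {"jaw": -1, "dx": 0, "dy": 0, "dz": 0, "twist": 0}, {"jaw": -1, "dx": 0, "dy": 0, "dz": 0, "twist": 0}]}}

```text
time_s: 19.5
tcp_pos: [0.5283, -0.2083, 0.0568]
ee_rot: [0.0, 0.636, 0.771, 0.0]
ft_force: [-0.4, -0.4, -1.2]
gripper_width: 0.0219
finger_force: 59.2
```

Run:
```python
from rig import imaging,env
import cv2,numpy as np
from h import *
d=imaging.read_camera("side");np.savez("side4.npz",**d)
s=env.observe();print(s["tcp_pos"],s["gripper_width"])
cv2.imwrite("pics/g.png",cv2.resize(d["frame"][165:235,265:315],None,fx=8,fy=8,interpolation=2))
n=np.array([.982,.191]);l=np.array([-.191,.982])
P=lambda c,z:[((proj(d,np.r_[c+i*.029*l+j*.012*n,z])-[265,165])*8).round(0).tolist() for i,j in((1,1),(1,-1),(-1,-1),(-1,1))]
z=s["tcp_pos"][2];print("bar bottom",P(s["tcp_pos"][:2],z-.0048));print("bar top",P(s["tcp_pos"][:2],z+.0072));print("face",P(np.array([.528,-.208]),.04))
```

```text
[ 0.52837775 -0.20831192  0.05691079] 0.022171968511739512
bar bottom [[64.0, 327.0], [135.0, 325.0], [124.0, 237.0], [55.0, 239.0]]
bar top [[63.0, 297.0], [135.0, 295.0], [124.0, 207.0], [55.0, 209.0]]
face [[65.0, 358.0], [135.0, 356.0], [125.0, 267.0], [56.0, 269.0]]
```

View pics/g.png

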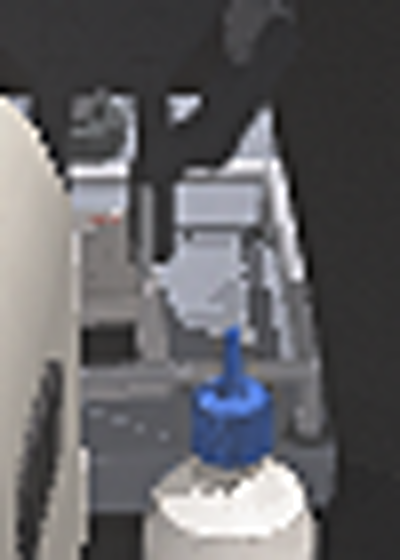

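The bar (right edge x≈135, lower edge y≈323) and the face end (y≈360) match the predicted 12 mm gap and alignment. Last 6.4 mm down.

Emit:
{"name": "step_arm", "arguments": {"moves": [{"jaw": -1, "dx": 0, "dy": 0, "dz": 0.004, "twist": 0}, {"jaw": -1, "dx": 0, "dy": 0, "dz": 0.007, "twist": 0}, {"jaw": -1, "dx": 0, "dy": 0, "dz": 0.007, "twist": 0}, {"jaw": -1, "dx": 0, "dy": 0, "dz": 0.007, "twist": 0}, {"jaw": -1, "dx": 0, "dy": 0, "dz": 0.005, "twist": 0}, {"jaw": -1, "dx": 0, "dy": 0, "dz": 0.002, "twist": 0}, {"jaw": -1, "dx": 0, "dy": 0, "dz": 0, "twist": 0}, {"jaw": -1, "dx": 0, "dy": 0, "dz": 0, "twist": 0}, {"jaw": -1, "dx": 0, "dy": 0, "dz": 0, "twist": 0}, {"jaw": -1, "dx": 0, "dy": 0, "dz": 0, "twist": 0}]}}

```text
time_s: 20.55
tcp_pos: [0.528, -0.2081, 0.05]
ee_rot: [0.0, 0.636, 0.771, 0.0]
ft_force: [-0.0, 0.1, -0.2]
gripper_width: 0.0219
finger_force: 59.2
```

Emit:
{"name": "step_arm", "arguments": {"moves": [{"jaw": -1, "dx": 0, "dy": 0, "dz": 0, "twist": 0}, {"jaw": -1, "dx": 0, "dy": 0, "dz": 0, "twist": 0}, {"jaw": -1, "dx": 0, "dy": 0, "dz": 0, "twist": 0}, {"jaw": -1, "dx": 0, "dy": 0, "dz": 0, "twist": 0}, {"jaw": -1, "dx": 0, "dy": 0, "dz": 0, "twist": 0}, {"jaw": -1, "dx": 0, "dy": 0, "dz": 0, "twist": 0}, {"jaw": -1, "dx": 0, "dy": 0, "dz": 0, "twist": 0}, {"jaw": -1, "dx": 0, "dy": 0, "dz": 0, "twist": 0}, {"jaw": -1, "dx": 0, "dy": 0, "dz": 0, "twist": 0}, {"jaw": -1, "dx": 0, "dy": 0, "dz": 0, "twist": 0}]}}

```text
time_s: 21.55
tcp_pos: [0.528, -0.2081, 0.05]
ee_rot: [0.0, 0.636, 0.771, 0.0]
ft_force: [-0.2, -0.6, -1.4]
gripper_width: 0.0215
finger_force: 59.2
```

Run:
```python
from rig import imaging,env
import cv2,numpy as np
from h import *
d=imaging.read_camera("side")
s=env.observe();print(s["tcp_pos"],s["gripper_width"],s["qd"].round(4),s["ft_force"])
g=cv2.cvtColor(d["frame"],6);print(g[195:216,276:281].mean(1).round())
cv2.imwrite("pics/h.png",cv2.resize(d["frame"][165:235,265:315],None,fx=8,fy=8,interpolation=2))
```

```text
[ 0.52793988 -0.2081292   0.04992524] 0.02151703870790402 [-0.0004  0.0007  0.0022  0.0003 -0.0003 -0.0007] [ 0.21376607 -0.10422568 -1.30206026]
[136. 120. 121. 120. 122. 122. 115. 119. 119. 121. 130. 131. 111.  45.
  46.  73. 124. 113. 117. 128.  86.]
```

View pics/h.png

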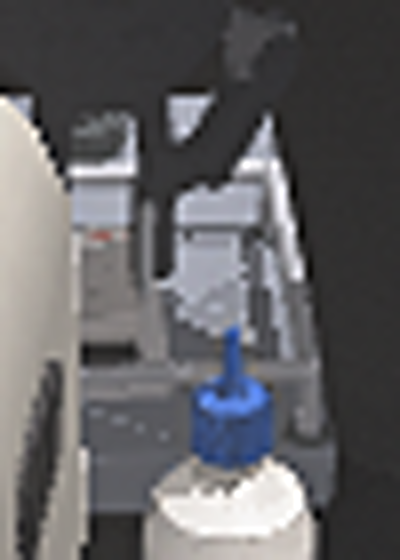

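The bar's lower edge is at y≈342 and the face end at y≈358, so the gap is about 5–6 mm. The bar is aligned and still, with no contact force.

```bash
python3 -c "
from rig import close_job
print(close_job())"
```

```text
the job is handed in; nothing more can be done
None
```

I zeroed the gauge and handed the job in with the long bar held level and still about 5 mm above the centre of the sensing face; no verdict came back, and the last side-camera view showed a clear gap and the bottle upright, but I took no final picture of the other two pieces.

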